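# Clamp the freshly glued box in the quick-release hold-down

## Task

Clamp the freshly glued white box in the quick-release clamp: flip the cam lever fully open, slide the box fully home between the guides against the back stop, turn the T-bar nut clockwise until the foot stands about 5 mm above the lid, then flip the lever fully shut so that the sprung foot presses the lid. Turn the nut only while the lever is open. Keep the box flat on the table and leave the things around the clamp where they are.

Things in the scene. Friction and masses are not known exactly. Their poses are not given: they have to be found in the camera images.
- clamp_stand: Grey quick-release clamp bolted to the table. Origin: on the table, middle of the face of its back stop (116 mm wide, 34 high, at x = 0). Its +x is the way the box slides in, +y to the left of that. Behind the stop a column (x = 10 to 58 mm, 40 wide); on it an arm 34 mm wide, z = 84 to 105 mm, reaching forward to x = -60 over the box. Spindle with foot below and nut above: at x = -35, y = 0.
- guide_mouth (a point): Middle of the mouth of the guides, on the table, 130 mm in front of the stop (clamp_stand x = -130 mm). Two guide rails 16 mm high: inner faces at y = -43 and +43 mm from x = -90 to 0, flared outwards to y = -74 and +74 at the mouth.
- white_box: White lidded box tied with cord, 84 mm (its x) by 124 mm (its y), lid 40 mm high (42 at the cord), 0.11 to 0.22 kg, too wide to grip: push it. Origin: centre of its underside. It stands before the guides' mouth, long side along the slide-in direction, up to 0.3 rad askew. Home: an 84 mm end flat on the stop, origin at clamp_stand x = -62 mm, y = 0 (4 mm play), lid under the foot.
- lever (a joint): Cam lever, hinge along clamp_stand y at point lever_pivot, rad. 0 = fully shut (stop), 1.75 = fully open (stop); starts shut, 0 to 0.1. Stays where left (friction 0.15 N m, about 2 N at the tab). Opening lifts the foot 10 mm, shutting lowers it 10 mm, evenly. To open, push the thumb tab from the front towards clamp_stand +x and up, over to the back.
- lever_tip (a point): End of the lever's upturned thumb tab (9 mm thick, 34 long, 22 wide). Shut, it lies 83 mm towards clamp_stand -x from lever_pivot and 64 mm above it; it turns with the lever.
- lever_pivot (a point): Hinge axis of the lever, at clamp_stand x = 30 mm, y = 0, z = 135 mm. The lever is a steel bar 22 mm wide, 9 thick, 85 long with the tab at its end: shut it rises 25 degrees towards -x over the nut, open it leans 35 degrees behind upright.
- nut (a joint): Adjusting nut with a T-bar, vertical axis at clamp_stand x = -35 mm, y = 0; rad, grows CLOCKWISE seen from above, stops at 0 and 4.3, starts between 0 and 2. At 0 the bar lies along clamp_stand y. Each radian lowers the foot 4 mm. Stays where left (friction 0.15 N m, about 5 N at 30 mm out).
- nut_bar (a point): Middle of the T-bar, on the nut's axis: 122 mm above the table with the lever shut, 132 mm with it open (the nut rides up 10 mm with the spindle). Steel bar 76 mm long, 11 wide, 17 high (8.5 mm either way of this point); top of the arm below it z = 105. Push an end sideways with closed fingers, or pinch the bar, once the lever is open.
- foot_face (a point): Middle of the underside of the round rubber foot (28 mm across, 11 high) on the spindle's axis. Its height above the table less the lid's 40 mm is the gap over the lid.
- foot (a joint): How far the foot is pressed up against its spring, m: 0 = free, stop at 0.010, 1.5 N/mm. Rightly clamped it reads about 0.005.
- glue_bottle: Squeeze bottle of wood glue standing, 62 mm across, 167 mm high. Bystander beside the clamp; origin: centre of its underside. Leave it alone.
- tape_measure: Yellow tape measure, 36 x 78 x 64 mm high. Bystander beside the clamp; origin: centre of its underside. Leave it alone.
- black_tape: Roll of black tape lying flat, 58 mm across, 19 mm high. Bystander beside the clamp; origin: centre of its underside. Leave it alone.
- masking_tape: Roll of masking tape lying flat, 104 mm across, 25 mm high. Bystander beside the clamp; origin: centre of its underside. Leave it alone.
Not all that is in view belongs to the job. There is more than one size of the white_box; the one meant has the size given above.

How it is judged:
By the outcome, as a careful person would: the job done as asked, in the order asked, and still so for the second after the job is handed in, with the robot touching nothing.
It also fails if it takes over 72 s, if anything falls off the work surface, if the arm or the gripper's body presses on something with over 40 N, if the wrist force passes 120 N, or if a joint passes its speed limit or range.

## Robot

A 6-joint arm with a two-finger parallel gripper is mounted at the origin on a cart in front of the work surface, level with it; the furniture and walls round the work are solid. World frame = base frame: x ahead of the robot, y to its left, z up, the work surface at z = 0. Lengths are in m, angles in rad, forces in N, time in s.
With the tool pointing down it reaches from about 0.35 to 0.975 m from the base axis. Payload 7.1 kg.
Tool frame: the origin (TCP) lies midway between the tips of the shut fingers; the grasp point (between the pads) lies 19 mm behind it; z points along the fingers, y is the line along which they close (so a half turn about z gives the same grasp; the last joint's range is limited). The gripper opens to 88 mm and grips with 3 to 60 N. Pads are 20 mm wide; open, the fingers measure 115 mm over their backs; the gripper's body (75 mm by 178 mm) begins 61 mm behind the grasp point.
Start: joints at [-1.205, 0.423, 1.63, -0, 1.089, -0.019], TCP at [0.235, -0.579, 0.223] pointing down, gripper open.
Joint ranges: [-3, 3], [-0.9, 2.11], [0.09, 2.58], [-1.31, 4.45], [0.11, 2.69], [-2.54, 2.54]. Speed limits (rad/s): [2.39, 2.39, 3.01, 3.14, 3.14, 3.14].

## Interface

Orientations are given as a unit quaternion [w, x, y, z].
In Python, from station import move_pose, movel, movej, command_gripper, wait, inverse_kinematics, read_camera, camera_info, MotionError, job_done, get_time, get_joint_pos, get_qvel, get_effort, get_tcp_pos, get_ee_rot, get_ft_force, get_ft_torque, get_grip_width, get_finger_force gives the robot as it stands. Calls block until the motion is done:
- move_pose(position, orientation): joint-space move of the TCP to a pose.
- movel(position, frame=None, v=0.15, until_force=None): straight line of the TCP; frame=None keeps the orientation; v is the mean speed in m/s. With until_force (N) it stops when the force on the tool has changed by that much, and returns True; else False.
- movej(angles): joint-space move.
- command_gripper(opening): opening from 0.0 (shut) to 1.0 (fully open); the grip force is fixed at half the most; returns when the fingers have stopped.
- wait(seconds).
- inverse_kinematics(position, orientation): joint angles nearest the present ones, or None.
- read_camera(name): name is "scene" or "top"; returns the picture (384x512x3 uint8, red, green, blue); there is no depth.
- camera_info(name): a dict with "intrinsics" (3x3 intrinsics, pixels), "T" (4x4, takes a point from camera to world coordinates). Camera axes: x right, y up, looking along -z (the intrinsics and any distortion apply to the point x, -y, -z); pixel columns grow to the right and rows downward; lengths in m; the calibration is good to about 2 mm. A picture is of the moment at which its call begins. camera_info takes no time and is no camera call.
A pose or a line that the arm cannot do raises MotionError and nothing moves.
- job_done(): hands the job in; it is judged then, once.
Readings, each from a call of its own:
- get_time(): time.
- get_joint_pos(): joint angles.
- get_qvel(): joint speeds.
- get_effort(): joint torques, N m.
- get_tcp_pos(): TCP position.
- get_ee_rot(): TCP orientation.
- get_ft_force(): force on the tool from outside, world axes, zero at the start.
- get_ft_torque(): the same for the moment, N m.
- get_grip_width(): opening from 0.0 (shut) to 1.0 (fully open).
- get_finger_force(): force on a finger pad.
Only numpy, scipy, OpenCV 4.12 (cv2) and the standard library are available. Lean on these libraries where they do the work, as an engineer would, in place of code of your own. Each camera call takes 0.05 s, during which the arm holds its last target. There are 200 camera calls.

## Working session

There is one attempt and no reset: what is moved stays moved. The work goes in short steps, each a Python script; the robot and the scene stay as the last script left them, time stands still between calls to the robot, and variables do not carry over. Pictures are saved under pics/ and viewed, at most 10 in all, crops included, and the job is handed in when it is done.

```bash
mkdir -p pics; ls
python3 - <<'E'
from station import *
import cv2
for n in("scene","top"):
    im=read_camera(n); cv2.imwrite(f"pics/{n}0.png",cv2.resize(im[:,:,::-1],(800,600),interpolation=cv2.INTER_CUBIC))
    c=camera_info(n); print(n,{k:(v.tolist() if hasattr(v,'tolist') else v) for k,v in c.items()})
E
```

```text
pics
scene {'intrinsics': [[470.08581312955414, 0.0, 259.92935755141065], [0.0, 470.08581312955414, 196.0986496045285], [0.0, 0.0, 1.0]], 'T': [[-0.6925012586070802, 0.5368470944391567, -0.48190995426515615, 0.11575660455292994], [-0.7212343620412147, -0.5001826261994806, 0.4792059426376018, 0.4190206341123448], [0.016217331426956333, 0.6794207368342724, 0.7335696698480401, 0.8520430392030053], [0.0, 0.0, 0.0, 1.0]]}
top {'intrinsics': [[396.45038655185687, 0.0, 258.77364977323447], [0.0, 396.45038655185687, 182.8404758782709], [0.0, 0.0, 1.0]], 'T': [[0.028867197148636906, 0.992595083876885, -0.11799018769465872, 0.46184014942720997], [-0.9995829682481878, 0.028754883357557354, -0.0026544813496341252, -0.030437300852536573], [0.0007579689466064878, 0.11801760947643504, 0.9930112130970845, 1.1457026606886522], [0.0, 0.0, 0.0, 1.0]]}
```

View pics/scene0.png

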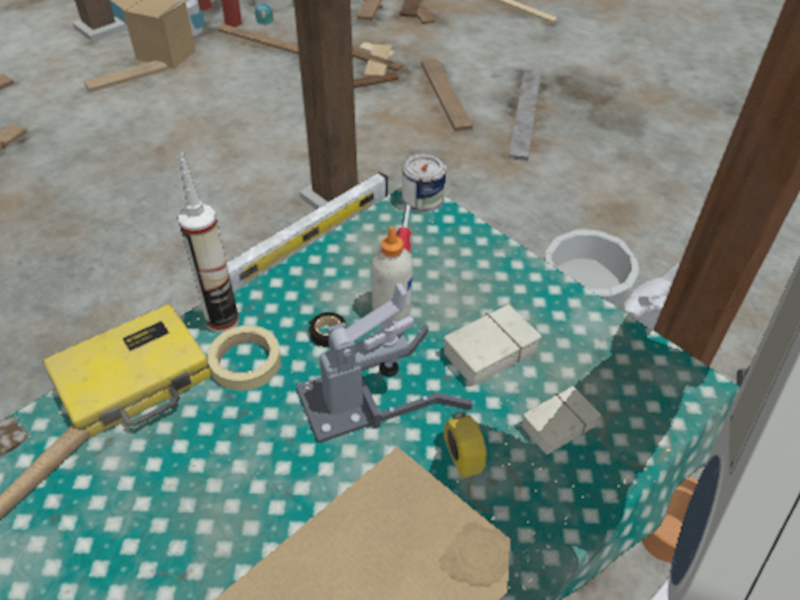

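View pics/top0.png

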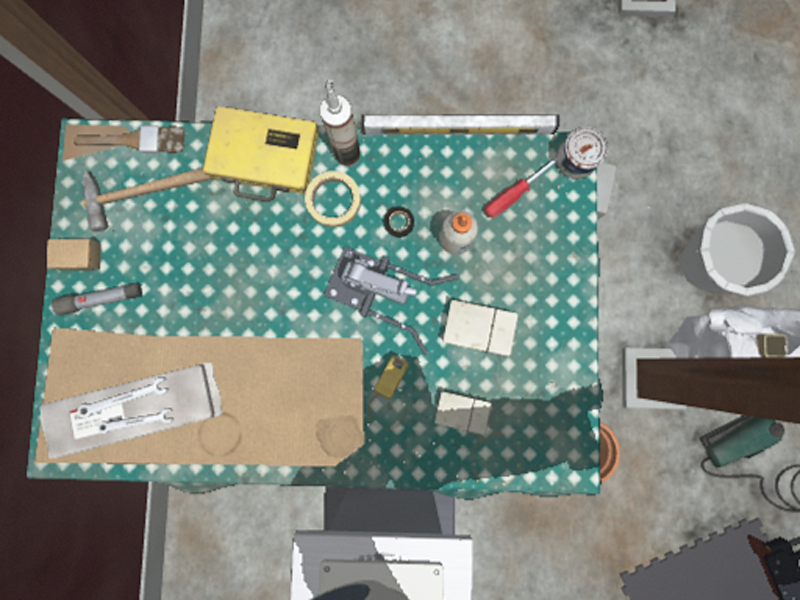

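Candidates for white_box: the larger box at top (480,327) / scene (492,343), and the smaller one at top (462,412) / scene (562,420). The larger one before the guide mouth fits; I'll check its size in a crop. The clamp is at top (370,280), its mouth opens to the right towards (440,315).

```bash
cat > h.py <<'E'
from station import *
import numpy as np, cv2
from scipy.spatial.transform import Rotation as R
CI={n:camera_info(n) for n in("scene","top")}
def px2w(n,u,v,z):
    K,T=CI[n]["intrinsics"],CI[n]["T"]; d=np.linalg.inv(K)@[u,v,1]; d=T[:3,:3]@[d[0],-d[1],-d[2]]
    o=T[:3,3]; return o+d*(z-o[2])/d[2]
def w2px(n,P):
    K,T=np.array(CI[n]["intrinsics"]),np.array(CI[n]["T"]); p=(np.atleast_2d(P)-T[:3,3])@T[:3,:3]
    q=(K@(p*[1,-1,-1]).T).T; return q[:,:2]/q[:,2:]
def crop(n,x0,y0,w,h,s,f,draw=()):
    im=read_camera(n)[:,:,::-1].copy(); c=cv2.resize(im[y0:y0+h,x0:x0+w],None,fx=s,fy=s,interpolation=cv2.INTER_CUBIC)
    for L,col in draw:
        p=(w2px(n,L)-[x0,y0]+.5)*s; cv2.polylines(c,[np.int32(p)],False,col,1,cv2.LINE_AA)
    cv2.imwrite("pics/"+f,c)
E
python3 - <<'E'
from h import *
import numpy as np
crop("top",200,150,140,105,5.7,"c1.png")
crop("scene",180,170,220,150,3.6,"c2.png")
E
```

```text
(no output)
```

View pics/c1.png

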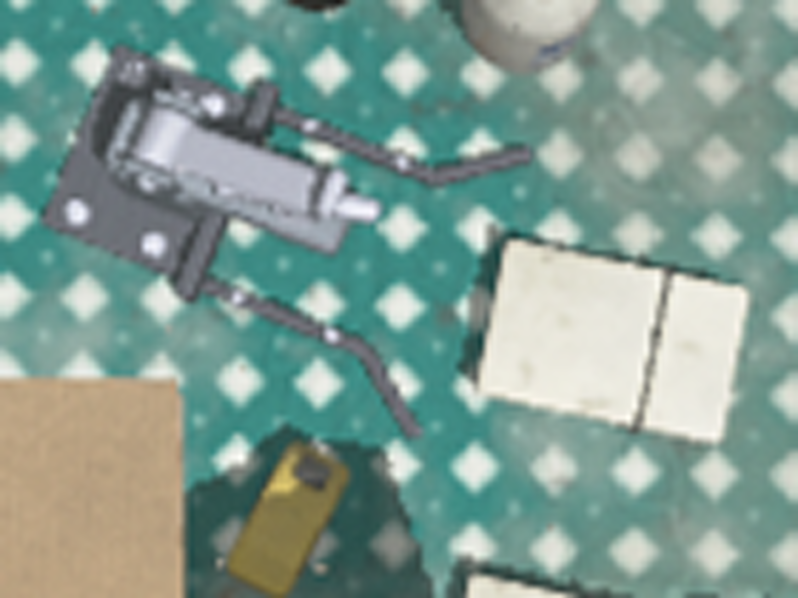

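View pics/c2.png

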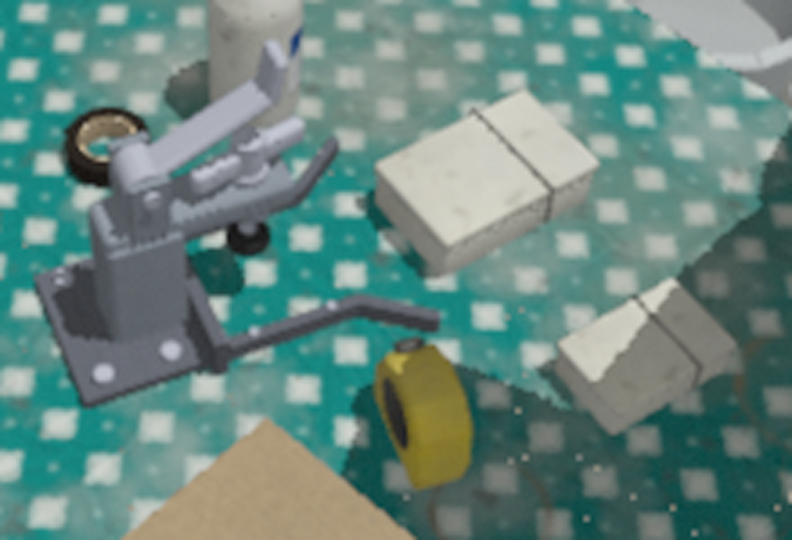

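```bash
cat > fit.py <<'E'
from h import *
from scipy.optimize import least_squares
t=lambda p:np.array(p)/5.7+[200,150]-.5
s=lambda p:np.array(p)/3.6+[180,170]-.5
# clamp: (cam, px, local)
C=[("top",t((365,337)),(-90,43,16)),("top",t((434,187)),(-90,-43,16)),("top",t((421,432)),(-130,76,16)),("top",t((528,157)),(-130,-76,16)),
("top",t((280,95)),(0,-58,34)),("top",t((193,298)),(5,58,34)),
("top",t((337,254)),(-60,17,105)),
("scene",s((437,320)),(-130,76,16)),("scene",s((335,143)),(-130,-76,16)),("scene",s((248,252)),(-35,0,51.))]
def pose(q,L): 
    c,S=np.cos(q[2]),np.sin(q[2]); L=np.atleast_2d(L)/1000.; return L@np.array([[c,S,0],[-S,c,0],[0,0,1]])+[q[0],q[1],0]
def f(q,C): return np.concatenate([w2px(n,pose(q,l))[0]-p for n,p,l in C])
r=least_squares(f,[.45,0,1.2],args=(C[:-1],)); print("clamp",r.x,"\n",r.fun.reshape(-1,2).round(1))
B=[("top",t(p),l) for p,l in zip([(508,238),(748,287),(720,442),(478,392)],[(42,62,40),(42,-62,40),(-42,-62,40),(-42,62,40)])]
B+=[("scene",s(p),l) for p,l in zip([(523,90),(598,162),(437,246),(376,180)],[(42,-62,40),(-42,-62,40),(-42,62,40),(42,62,40)])]
print("sizes",[np.linalg.norm(px2w("top",*B[i][1],.04)-px2w("top",*B[(i+1)%4][1],.04)).round(4) for i in range(4)])
b=least_squares(f,[.4,-.2,-.2],args=(B,)); print("box",b.x,"\n",b.fun.reshape(-1,2).round(1))
q=r.x; np.savez("p.npz",clamp=q,box=b.x)
P=lambda *l:pose(q,l)
G,Rd,Bl=(0,255,0),(0,0,255),(255,0,0)
bx=pose(b.x,[(42,62,40),(42,-62,40),(-42,-62,40),(-42,62,40),(42,62,40)])
lp=lambda a:P((30,0,135),(30-83*np.cos(a)+64*np.sin(a),0,135+83*np.sin(a)+64*np.cos(a)))
bar=lambda a:P((-35+38*np.sin(a),38*np.cos(a),122),(-35-38*np.sin(a),-38*np.cos(a),122))
D=[(P((-130,74,16),(-90,43,16),(0,43,16)),G),(P((-130,-74,16),(-90,-43,16),(0,-43,16)),G),(P((0,-58,34),(0,58,34)),G),(bx,Rd),(lp(0),Rd),(bar(1.4),Bl),
(P((10,17,105),(-60,17,105),(-60,-17,105),(10,-17,105)),G)]
a=np.linspace(0,6.3,30); D.append((P(*[(-35+14*np.cos(u),14*np.sin(u),56) for u in a]),Rd))
if __name__=="__main__":
    crop("top",200,150,140,105,5.7,"d1.png",D); crop("scene",200,170,150,115,5.2,"d2.png",D)
    i=np.vstack([cv2.resize(cv2.imread("pics/d1.png"),(399,299)),cv2.resize(cv2.imread("pics/d2.png"),(399,301))])
E
python3 fit.py
```

```text
clamp [0.59111181 0.02434438 1.20851006] 
 [[ 0.5  1.3]
 [-0.2 -0.1]
 [-0.7  0.8]
 [ 0.5 -0.2]
 [-0.3 -1.6]
 [-2.6 -0.2]
 [-0.9  0.6]
 [ 1.1 -2. ]
 [ 0.7 -1.4]]
sizes [np.float64(0.1199), np.float64(0.0771), np.float64(0.12), np.float64(0.077)]
box [ 0.52260503 -0.16162972 -0.1736963 ] 
 [[-1.4 -1. ]
 [ 0.  -0.7]
 [-0.5  1.7]
 [-2.   1.4]
 [-0.9 -1.7]
 [ 1.6  0.9]
 [ 3.1  1.3]
 [-2.5 -5. ]]
```

View pics/d1.png

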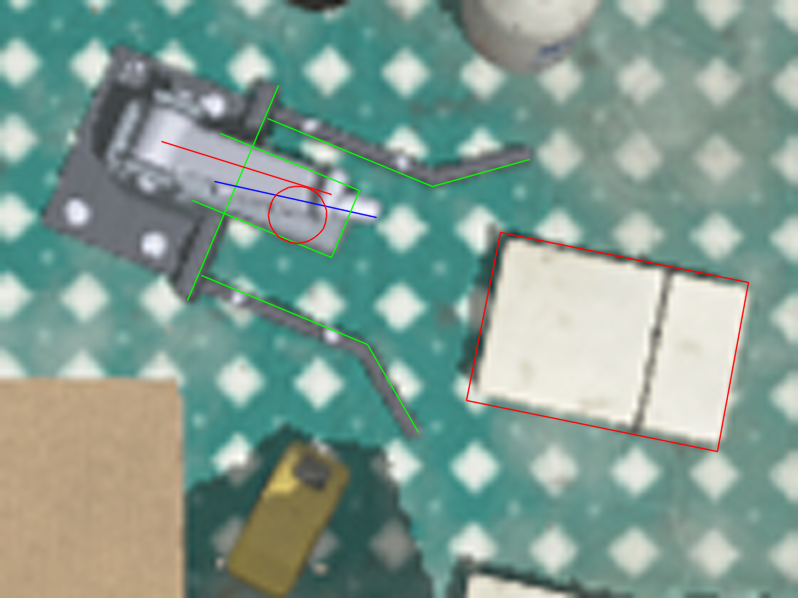

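View pics/d2.png

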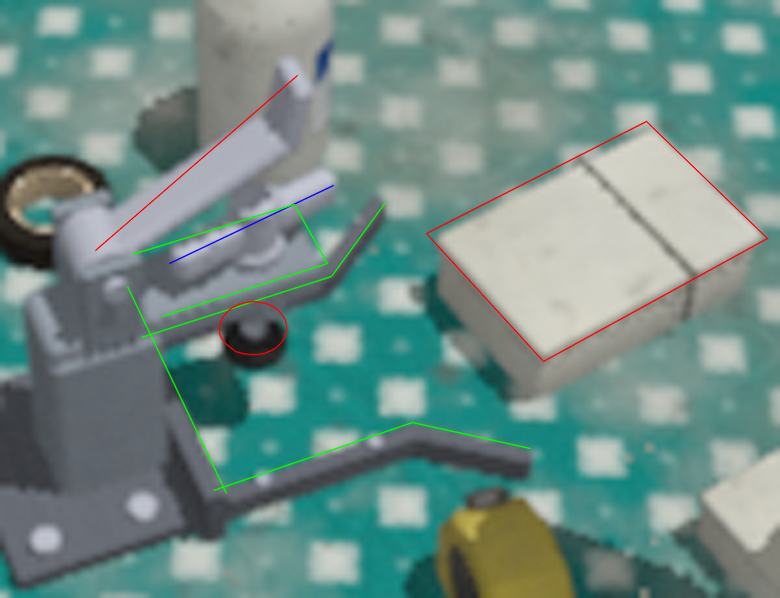

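The overlays show a clamp pose that fits to about 2 mm (rail bend 360,345; mouth tips 420,432 and 528,157). The box is about 120 x 78 mm between its blurred edges, so it is the 84 x 124 one; the other box is clearly smaller, about 88 x 62. The T-bar lies nearly along the arm, nut about 1.4 rad. Next: clearances, then opening the lever.

```bash
cat >> h.py <<'E'
Q=np.load("p.npz"); CL,BX=Q["clamp"],Q["box"]
def W(x,y,z): # clamp mm -> world m
    c,s=np.cos(CL[2]),np.sin(CL[2]); return np.array([CL[0]+(c*x-s*y)/1e3,CL[1]+(s*x+c*y)/1e3,z/1e3])
def L(p):
    c,s=np.cos(CL[2]),np.sin(CL[2]); d=(np.array(p)[:2]-CL[:2])*1e3; return np.array([c*d[0]+s*d[1],-s*d[0]+c*d[1]])
def down(yaw): # tool x along clamp direction yaw (rad rel. clamp x), pointing down
    a=CL[2]+yaw; q=(R.from_euler("z",a)*R.from_euler("x",np.pi)).as_quat(); return q[[3,0,1,2]]
E
python3 - <<'E'
from h import *
k=1.5625
for n,u,v,z in [("bottle",462,222,.167),("yellow",392,374,.064),("black",399,221,.019),("mask",332,197,.025),("decoy",463,411,.03)]:
    print(n,L(px2w("top",u/k,v/k,z)).round())
print("box",L(BX).round(),"yaw rel",BX[2]+np.pi/2-CL[2])
for yw in (0,np.pi/2,np.pi,-np.pi/2):
    for P in (W(-95,0,170),W(50,0,170),W(-220,0,15),W(-134,0,15)):
        print(round(yw,2),inverse_kinematics(P,down(yw)))
E
```

```text
bottle [-100. -137.]
yellow [-88. 133.]
black [   8. -131.]
mask [ 140. -124.]
decoy [-229.  146.]
box [-198.   -2.] yaw rel 0.18858997273625966
0 [-1.36383027e-01  3.98323079e-01  1.81256064e+00 -4.44089210e-16
  9.30708937e-01  2.25903242e-01]
0 [ 9.68375271e-02  4.68116355e-01  1.69574215e+00 -4.44089210e-16
  9.77734154e-01  4.59123796e-01]
0 [-3.61621178e-01  6.30003959e-01  1.90585663e+00 -4.44089210e-16
  6.05732062e-01  6.65090805e-04]
0 [-2.05145291e-01  6.37614646e-01  1.88644032e+00 -4.44089210e-16
  6.17537691e-01  1.57140978e-01]
1.57 [-0.13638303  0.39832308  1.81256064  0.          0.93070894 -1.34489309]
1.57 [ 0.09683753  0.46811635  1.69574215  0.          0.97773415 -1.11167253]
1.57 [-0.36162118  0.63000396  1.90585663  0.          0.60573206 -1.57013124]
1.57 [-0.20514529  0.63761465  1.88644032  0.          0.61753769 -1.41365535]
3.14 None
3.14 None
3.14 None
3.14 None
-1.57 [-1.36383027e-01  3.98323079e-01  1.81256064e+00 -4.44089210e-16
  9.30708937e-01  1.79669957e+00]
-1.57 [ 9.68375271e-02  4.68116355e-01  1.69574215e+00 -4.44089210e-16
  9.77734154e-01  2.02992012e+00]
-1.57 [-3.61621178e-01  6.30003959e-01  1.90585663e+00 -4.44089210e-16
  6.05732062e-01  1.57146142e+00]
-1.57 [-2.05145291e-01  6.37614646e-01  1.88644032e+00 -4.44089210e-16
  6.17537691e-01  1.72793730e+00]
```

Run:
```python
from h import *
command_gripper(0.0)
q=down(0)
move_pose(W(-105,0,300),q); movel(W(-105,0,172),v=.25)
print(movel(W(-55,0,172),v=.12,until_force=1.5),L(get_tcp_pos()),get_ft_force())
for x in (-20,0,15,25,30,35,40,45,50):
    if L(get_tcp_pos())[0]>x: continue
    r=movel(W(x,0,172),v=.12,until_force=15); f=get_ft_force(); print(x,r,L(get_tcp_pos()).round(1),f.round(1) if hasattr(f,'round') else f)
    if r: break
crop("scene",200,160,150,115,5.2,"e1.png"); print(get_time())
```

```text
True [-99.6973486   -0.98103569] [-0.76652305  0.02917369 -0.4295944 ]
-20 True [-66.9  -0.3] [-2.1 -6.6  6.3]
5.1333
```

View pics/e1.png

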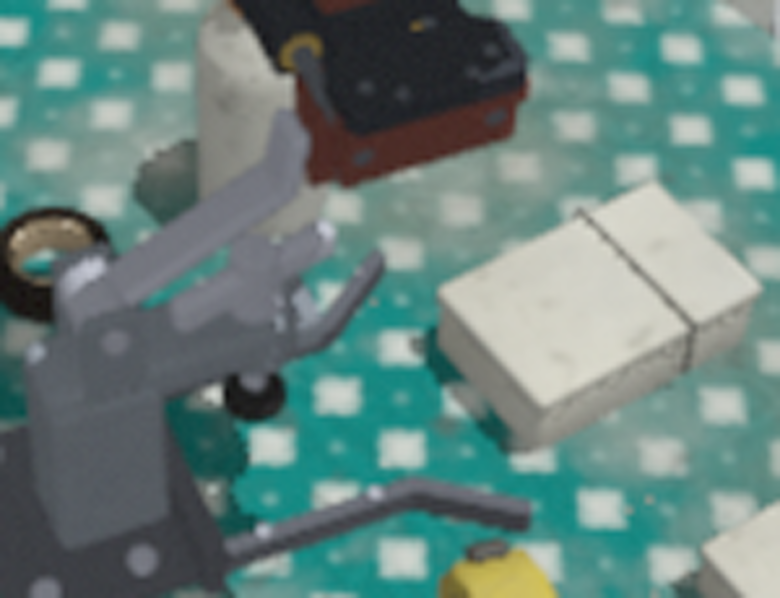

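The closed fingers touch the tab's front face at (290,150), as intended; the 15 N threshold caught the impact of touching it. I'll carry on with slower pushes.

Run:
```python
from h import *
for x in (-40,-10,15,30,38,44,50,56):
    r=movel(W(x,0,172),v=.08,until_force=20); f=np.array(get_ft_force()); print(x,r,L(get_tcp_pos()).round(1),f.round(1))
    if r: break
crop("scene",180,130,170,130,4.6,"e2.png"); print(get_time())
```

```text
-40 True [-66.2  -0.5] [-1.  -6.4  4. ]
5.3917
```

View pics/e2.png

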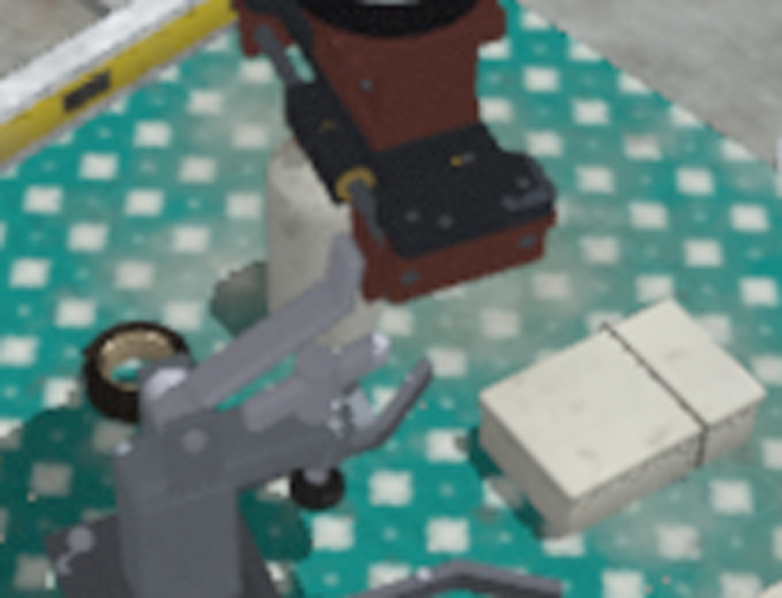

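The lever has hardly moved: a purely horizontal push jams by friction, because the tab has to rise as well. I'll follow the arc, across and up together.

```bash
cat >> h.py <<'E'
def lev(th): # finger TCP (x,z) to hold the lever at th from the front
    r=lambda a,b:(30+np.cos(th)*a+np.sin(th)*b,135-np.sin(th)*a+np.cos(th)*b)
    t,c=r(-87,64),r(-82,31); z=min(c[1]-6,190)
    x=min(t[0],c[0])
    if th>1.1: x=30+(z-135)*np.tan(th-1.134)-5.5/1
    return x-10,z
def step(x,z,y=0,v=.1,F=25):
    r=movel(W(x,y,z),v=v,until_force=F); p=get_tcp_pos(); print((round(x),round(z)),r,L(p).round(1),round(p[2]*1e3,1),np.array(get_ft_force()).round(1)); return r
E
python3 - <<'E'
from h import *
x,z=lev(0); print([tuple(np.round(lev(t))) for t in (0,.4,.8,1.1,1.4,1.75)])
step(-75,172); step(-75,z)
for t in (.05,.15,.3,.45,.6,.8,1.,1.2,1.4,1.6):
    if step(*lev(t)): break
print(get_time())
E
```

```text
[(np.float64(-67.0), np.float64(160.0)), (np.float64(-43.0), np.float64(189.0)), (np.float64(-15.0), np.float64(190.0)), (np.float64(10.0), np.float64(190.0)), (np.float64(29.0), np.float64(190.0)), (np.float64(53.0), np.float64(190.0))]
(-75, 172) False [-75.2   0.1] 171.9 [ 0.2 -0.5  0.3]
(-75, 160) False [-75.1   0.7] 159.2 [0.5 0.2 0.1]
(-64, 164) False [-63.4  -0.3] 164.9 [-1.8 -2.5  2.9]
(-56, 172) False [-55.7  -0.4] 172.4 [ 0.1 -0.5  0. ]
(-49, 183) False [-48.7  -0.3] 183.1 [-0.6 -0.4 -0.1]
(-40, 190) False [-40.4  -0.3] 190.3 [-0.8 -1.4  1.5]
(-30, 190) False [-30.  -0.] 189.8 [-0.3 -2.   0. ]
(-15, 190) False [-14.5   0.3] 189.6 [-0.8 -0.4  0.1]
(2, 190) False [2.2 0.2] 189.8 [ 0.3 -0.1  0.9]
(18, 190) False [18.9  0. ] 189.9 [0.4 0.6 0.3]
(29, 190) False [30. -0.] 189.9 [ 0.7 -0.7 -0. ]
(42, 190) False [42.6 -0.1] 190.0 [ 0.6  0.3 -0.4]
8.7083
```

Run:
```python
from h import *
for x in (48,54,60,66):
    if step(x,190,v=.05,F=10): break
step(20,190); step(20,300,v=.3); move_pose(W(-280,0,300),down(.19))
crop("scene",190,130,170,130,4.6,"e3.png",); crop("top",200,150,140,105,5.7,"e3t.png");print(get_time())
```

```text
(48, 190) False [48.1 -0. ] 190.0 [-1.1 -1.2  0.1]
(54, 190) True [52.5  0.1] 190.0 [-0.9 -3.8  5.4]
(20, 190) False [19.3 -0.1] 190.0 [-0.1  0.   0.6]
(20, 300) False [20.5 -0.2] 300.9 [-0.3 -0.3 -1.2]
11.4333
```

View pics/e3.png

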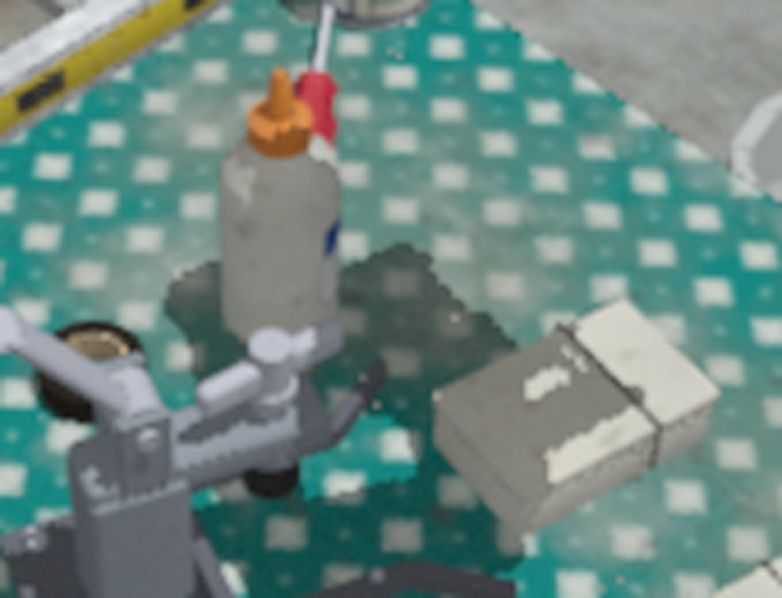

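The lever is fully open: it leans back at the upper left and its stop was felt at the predicted position. The T-bar runs from about (212,393) to (330,340), the foot hangs at (270,475), and the box is untouched at (580,410). Now the box push, with two spread fingers, plus a measurement of nut angle and foot height.

Run:
```python
from h import *
s=lambda p:np.array(p)/4.6+[190,130]-.5
a,b=L(px2w("scene",*s((212,393)),.136)),L(px2w("scene",*s((330,340)),.136)); print("bar ends",a,b,np.linalg.norm(a-b),"nut",np.arctan2((a-b)[0],(a-b)[1]))
u=np.linspace(0,6.28,60)
for z in (44,50,56,60): 
    p=(w2px("scene",[W(-35+14*np.cos(t),14*np.sin(t),z) for t in u])+.5-[190,130])*4.6; print(z,p.min(0).round(),p.max(0).round())
print("pred arm corners",((w2px("scene",[W(-60,17,84),W(-60,-17,105),W(-60,17,105),W(-35,0,132),W(-130,76,16)])+.5-[190,130])*4.6).round().tolist())
y=.189; rx,ry=-259,-13.6; T=lambda d,x,y_,w:(x-d*np.cos(w),y_-d*np.sin(w))
command_gripper(.5)
x0=T(35,rx,ry,y); move_pose(W(*x0,150),down(y)); movel(W(*x0,14),v=.25)
def go(d,x,y_,w,v=.08,F=20):
    r=movel(W(*T(d,x,y_,w),14),frame=down(w),v=v,until_force=F); p=get_tcp_pos(); print((d,x,y_,w),r,L(p).round(1),round(p[2]*1e3),np.array(get_ft_force()).round(1)); return r
ok=go(10,rx,ry,y,v=.06)
for w in [(-248,-10,.14),(-236,-7,.09),(-225,-3,.04),(-213,0,0),(-190,0,0),(-165,0,0),(-140,0,0)]:
    if go(10,*w): break
else:
    go(10,-118,0,0,v=.04,F=12)
print(get_time()); crop("top",200,150,140,105,5.7,"f1.png")
```

```text
bar ends [-4.88746535  7.56082254] [-64.57709203  -1.47399866] 60.36952482188937 nut 1.4205733076416514
44 [240. 467.] [300. 514.]
50 [240. 459.] [300. 506.]
56 [240. 451.] [300. 498.]
60 [240. 446.] [300. 493.]
pred arm corners [[335.0, 447.0], [306.0, 365.0], [336.0, 417.0], [270.0, 367.0], [517.0, 584.0]]
(10, -259, -13.6, 0.189) False [-268.4  -15.4] 14 [-0.7  0.3  0.1]
(10, -248, -10, 0.14) False [-257.9  -11.3] 14 [0.5 0.1 0.6]
(10, -236, -7, 0.09) False [-246.2   -8. ] 14 [-0.6 -0.3  0.4]
(10, -225, -3, 0.04) False [-235.2   -3.5] 14 [0.5 0.1 0.3]
(10, -213, 0, 0) False [-2.232e+02 -2.000e-01] 14 [ 0.1 -0.1  0.4]
(10, -190, 0, 0) False [-199.3    0. ] 14 [0.2 0.1 0.1]
(10, -165, 0, 0) False [-1.744e+02  1.000e-01] 14 [ 0.2 -1.4 -0.6]
(10, -140, 0, 0) False [-149.4    0. ] 14 [-0.6 -0.3 -0.2]
(10, -118, 0, 0) True [-134.7   -0.2] 14 [-0.5 -4.2  2.6]
17.1917
```

```bash
cat >> h.py <<'E'
def nutp(a): # finger centre (clamp mm) with its face on the bar at nut angle a
    u=np.array([-np.sin(a),-np.cos(a)]); t=np.array([-np.cos(a),np.sin(a)]); s=np.tanh(5*t)
    h=10*abs(t[0])+13.5*abs(t[1]); cu=np.array([10,13.5])*s@u
    return np.array([-35,0])+(27-cu)*u-(5.5+h)*t
E
python3 - <<'E'
from h import *
r=movel(W(-118,0,14),v=.04,until_force=18); print(r,L(get_tcp_pos()))
movel(W(-190,0,14),v=.2); movel(W(-190,0,230),v=.35); command_gripper(0)
p=nutp(1.15); move_pose(W(*p,230),down(0)); print(movel(W(*p,122),v=.2,until_force=15),get_tcp_pos()[2])
for a in np.arange(1.4,3.61,.2):
    q=nutp(a); r=step(*q[:1],122,y=q[1],v=.08,F=25)
    if r: break
q=nutp(a-.3); step(q[0],122,y=q[1]); movel(W(*q,260),v=.35); move_pose(W(-280,0,300),down(0))
print(get_time())
for n in("scene","top"): cv2.imwrite(f"pics/g_{n}.png",read_camera(n)[:,:,::-1])
g=read_camera("scene").mean(2).round().astype(int)
print(w2px("scene",[W(-35,0,z) for z in(40,46,52)]).round(1).tolist())
print(g[215:245,240:262])
E
```

```text
True [-1.34689046e+02 -6.97353585e-02]
False 0.12277583340937429
(-54, 122) False [-53.9 -24.4] 123.3 [-0.4 -0.1  0.4]
(-64, 122) False [-64.  -19.1] 122.7 [ 2.  -2.5  2.1]
(-71, 122) False [-70.8 -13.9] 122.5 [ 3.6 -2.7  3.3]
(-72, 122) False [-71.2  -8.3] 122.4 [ 5.5 -0.7  2.9]
(-70, 122) False [-70.1  -2.8] 122.3 [ 4.7 -2.5  3. ]
(-67, 122) False [-67.7   2.5] 122.2 [ 3.1 -4.7  4.3]
(-64, 122) False [-64.3   7.1] 122.0 [ 1.7 -5.5  4.8]
(-60, 122) False [-60.1  11.1] 122.0 [ 1.2 -4.7  1.7]
(-55, 122) False [-55.4  18.5] 121.6 [ 0.2 -2.6  1.8]
(-49, 122) False [-50.   32.7] 121.5 [-2.9 -2.   2.7]
(-44, 122) False [-44.1  40. ] 121.7 [-2.5 -3.   1.2]
(-38, 122) False [-38.1  39.9] 121.8 [-1.2 -2.8 -0.8]
(-47, 122) False [-47.   36.1] 122.1 [ 0.3 -0.7  0.7]
25.6583
[[248.2, 237.2], [248.2, 235.5], [248.2, 233.7]]
[[100  93  89 104 114 120 159 188 199 198 189 178 178 156 109  90  88  86
   80  71  74  93]
 [ 87  89  88  98 108 125 162 190 199 198 185 176 163 129 101  88  88  87
   85  77  70  92]
 [ 88  89  89  94 102 124 163 189 199 198 179 148 135 115  92  90  88  88
   88  83  74  8
[... 1814 characters left out ...]
0  29  30  26  64 110 126 126
  126 126 125 125]
 [127 127 112  79  42  29  30  30  29  30  30  29  29  47  93 120 126 127
  126 126 125 125]
 [127 128 126 113  80  48  35  29  30  29  29  36  52  86 115 126 127 127
  128 126 125 127]
 [127 127 127 126 113  97  83  62  54  57  58  79  99 116 126 127 128 129
  128 128 128 126]
 [126 126 127 125 125 125 118 107 102 102 104 117 127 127 127 126 129 130
  130 130 129 128]
 [127 127 154 148 153 146 126 126 127 126 127 129 128 128 128 128 129 130
  129 130 128 127]
 [168 167 190 185 189 185 148 126 128 129 129 127 129 128 127 128 129 128
  128 129 128 127]
 [201 203 203 203 202 202 171 127 129 129 128 129 129 128 129 129 129 129
  130 129 128 125]]
```

Run:
```python
from h import *
u=np.linspace(0,6.28,40); G,Rd,B,Y=(0,255,0),(0,0,255),(255,0,0),(0,255,255)
P=lambda *l:np.array([W(*p) for p in l])
a=3.6; n=np.array([np.sin(a),np.cos(a)])
D=[(P((-130,74,16),(-90,43,16),(0,43,16)),G),(P((-124,-42,40),(-124,42,40),(0,42,40)),Rd),
(P((-60,17,105),(-60,17,84),(-60,-17,84),(-60,-17,105),(-60,17,105)),G),(P((-60,17,105),(10,17,105)),G),(P((-60,17,84),(10,17,84)),G),
(P((-35+38*n[0],38*n[1],140.5),(-35-38*n[0],-38*n[1],140.5)),B)]
for z,c in((45,Y),(49,Rd)): D.append((P(*[(-35+14*np.cos(t),14*np.sin(t),z) for t in u]),c))
crop("scene",215,190,100,75,8,"h1.png",D)
```

```text
(no output)
```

View pics/h1.png

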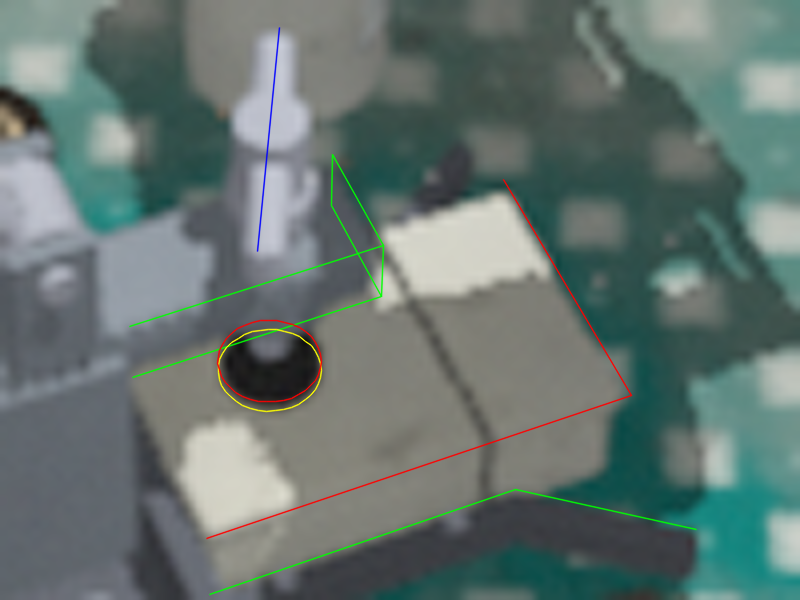

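The picture shows the box home under the foot at (270,365), with the foot's lower edge near v=403, between the 45 mm (411) and 49 mm (402) rings. So the foot stands at about 47 mm, and the bar ends are at (273,35) and (265,250). Now I'll turn on to about 4.0 rad, take the foot's pixel row, shut the lever, and read the gap from how far the foot travels.

```bash
cat >> h.py <<'E'
def park(): move_pose(W(-280,0,300),down(0))
def footrow():
    o=[]
    for _ in range(6):
        g=read_camera("scene").mean(2)
        for u in range(246,251):
            c=g[230:248,u]; i=np.argmin(c[4:])+4; lo=np.sort(c)[:3].mean(); hi=np.median(g[243:246,u+1:u+5]); m=(lo+hi)/2
            k=[j for j in range(6,17) if c[j]<m<=c[j+1]][-1]; o.append(230+k+(m-c[k])/(c[k+1]-c[k]))
    return np.mean(o).round(3),np.std(o).round(3)
def nutang(): # bar angle from light bar pixels would need a view; kept manual
    pass
def turn(a0,a1,zt=122):
    p=nutp(a0); move_pose(W(*p,235),down(0)); print("down",movel(W(*p,zt),v=.2,until_force=15))
    for a in np.linspace(a0,a1,max(2,int(abs(a1-a0)/.2)+1))[1:]:
        q=nutp(a)
        if step(q[0],zt,y=q[1],v=.06): break
    q=nutp(a1-.3); step(q[0],zt,y=q[1]); movel(W(*q,240),v=.35)
E
sed -i '/^def nutang/,/pass$/d' h.py
python3 - <<'E'
from h import *
s=lambda p:np.array(p)/8+[215,190]-.5
a,b=L(px2w("scene",*s((273,35)),.1405)),L(px2w("scene",*s((265,250)),.1405)); d=b-a
print(a,b,np.linalg.norm(d),"nut",np.arctan2(d[0],d[1])%np.pi+np.pi)
print("row3.6",footrow()); turn(3.3,4.0); park(); print("row4.0",footrow(),get_time())
E
```

```text
[-49.17177724 -32.08901404] [-20.08139081  34.18433995] 72.37684735201368 nut 3.5552156715191923
row3.6 (np.float64(240.343), np.float64(0.223))
down False
(-40, 122) False [-39.4  39.6] 123.1 [-0.6 -0.6 -0.2]
(-34, 122) False [-33.4  38.5] 122.2 [-0.8 -1.   0.6]
(-28, 122) False [-28.   35.6] 121.9 [-2.1 -0.6  1.7]
(-35, 122) False [-35.8  39.4] 122.0 [-1.   0.2  0.8]
row4.0 (np.float64(240.634), np.float64(0.101)) 30.675
```

```bash
cat >> h.py <<'E'
def levc(th): # finger TCP (x,z) behind the tab
    r=lambda a,b:(30+np.cos(th)*a+np.sin(th)*b,135-np.sin(th)*a+np.cos(th)*b)
    a,b=r(-87,64),r(-78,64); return max(a[0],b[0])+10, min(a[1],b[1])-8
def shut():
    x,z=levc(1.75); move_pose(W(x+20,0,300),down(0)); movel(W(x+20,0,z),v=.3)
    for t in (1.7,1.5,1.3,1.1,.9,.7,.5,.35,.2,.1,0.):
        if step(*levc(t),v=.12,F=25): break
    x,z=levc(-.05); step(x,z-2,v=.04,F=12)
    p=L(get_tcp_pos()); movel(W(p[0]+6,0,get_tcp_pos()[2]*1e3),v=.1); movel(W(p[0]+6,0,260),v=.35)
    movel(W(-55,0,260),v=.3); print("tab press"); movel(W(-55,0,210),v=.2); step(-55,190,v=.03,F=12); movel(W(-55,0,260),v=.35)
E
python3 - <<'E'
from h import *
print([tuple(np.round(levc(t))) for t in (1.75,1,.5,0)])
shut(); park(); print("row shut",footrow(),get_time())
cv2.imwrite("pics/s1.png",read_camera("scene")[:,:,::-1])
E
```

```text
[(np.float64(118.0), np.float64(192.0)), (np.float64(52.0), np.float64(227.0)), (np.float64(2.0), np.float64(221.0)), (np.float64(-38.0), np.float64(191.0))]
(115, 196) False [114.4  -1.5] 199.2 [1.  1.4 0.1]
(98, 209) False [97.7 -0.1] 209.9 [-0.1 -0.5  0.2]
(81, 219) False [80.3  0.1] 219.1 [ 0.7 -0.1  0.2]
(62, 226) False [61.1 -0. ] 225.6 [ 0.2  0.4 -0.3]
(42, 228) False [41.1  0. ] 227.9 [ 0.6  0.4 -1.3]
(22, 226) False [21.1  0.1] 226.1 [0.3 0.4 0.2]
(2, 221) False [1.7 0.1] 220.3 [-0.7  0.3  0.5]
(-11, 214) False [-11.8   0.2] 213.6 [0.3 0.8 0. ]
(-24, 205) False [-24.2   0.3] 204.8 [0.7 0.2 0.1]
(-31, 198) False [-31.7   0.2] 198.0 [-0.3 -0.6  0.3]
(-38, 191) False [-36.8  -0.6] 191.4 [3.2 7.6 0.1]
(-41, 185) True [-36.2  -2.1] 188.8 [2.2 5.  1.2]
tab press
(-55, 190) True [-54.9  -0.9] 199.9 [-3.2  0.2 10.2]
row shut (np.float64(241.623), np.float64(0.116)) 39.4917
```

Run:
```python
from h import *
from scipy.optimize import minimize
from scipy.ndimage import shift
A=cv2.imread("pics/g_scene.png").mean(2); B=cv2.imread("pics/s1.png").mean(2)
print(A[234:246,244:253].round().astype(int)); print(B[234:246,244:253].round().astype(int))
sl=np.s_[237:246,242:256]
for n,X in(("A",A),):
    f=lambda p:np.mean((p[2]*shift(A,[p[1],p[0]],order=1)[sl]+p[3]-B[sl])**2)
    for g in((0,1,1,0),(0,1.6,1,0)):
        r=minimize(f,g,method="Nelder-Mead",options=dict(maxiter=2000)); print(r.x.round(3),r.fun)
print("px/mm",np.diff(w2px("scene",[W(-35,0,40),W(-35,0,50)]),axis=0)/10)
```

```text
[[ 28  30  47  85  98  95  71  35  25]
 [ 28  27  30  37  44  35  27  26  31]
 [ 27  27  29  29  32  34  30  31  28]
 [ 25  26  29  30  31  29  29  29  29]
 [ 44  28  26  27  30  30  30  27  28]
 [ 79  49  35  28  28  32  27  35  50]
 [115  98  82  63  53  57  56  80  99]
 [128 125 118 107 102 103 103 117 127]
 [153 167 146 127 128 128 127 128 127]
 [189 201 185 148 127 127 128 128 128]
 [202 203 192 157 128 129 127 129 128]
 [204 202 181 164 147 128 129 129 128]]
[[ 25  26  66 103 116 115  97  58  28]
 [ 26  28  47  84 100 101  80  43  27]
 [ 27  29  28  37  56  62  46  28  28]
 [ 27  27  29  30  29  30  29  29  30]
 [ 31  27  29  32  31  32  29  29  28]
 [ 33  29  29  32  30  32  29  30  29]
 [ 71  33  30  29  31  29  28  26  48]
 [109  80  56  40  40  42  50  76  97]
 [152 141 103  95  94  94  99 118 127]
 [189 185 148 126 128 127 127 127 128]
 [202 203 169 127 127 126 127 129 128]
 [203 201 181 164 147 129 129 129 129]]
[-0.148  1.157  1.073 -4.415] 74.39492821716527
[-0.128  1.176  1.039 -0.014] 78.62549532800382
px/mm [[-0.0009531  -0.28463565]]
```

Shut is confirmed: the tab was pressed down to its stop at z = 200. The foot travelled only about 3 mm, so the present gap is too small. I'll reopen, back the nut off to about 3.4 rad, and re-measure.

```bash
cat >> h.py <<'E'
def nutb(a):
    u=np.array([-np.sin(a),-np.cos(a)]); t=np.array([-np.cos(a),np.sin(a)]); s=np.tanh(5*t)
    h=10*abs(t[0])+13.5*abs(t[1]); cu=np.array([10,13.5])*s@(-u)
    return np.array([-35,0])-(27-cu)*u-(5.5+h)*t
def fshift(f): # px the foot must still move down to look as in s1 (pressed on the lid)
    from scipy.ndimage import shift
    from scipy.optimize import minimize
    A=read_camera("scene").astype(float).mean(2); cv2.imwrite("pics/"+f,A); B=cv2.imread("pics/s1.png").mean(2); sl=np.s_[237:246,246:256]
    m=lambda p:np.mean((p[2]*shift(A[200:280],[p[1],p[0]],order=1)[37:46,246:256]+p[3]-B[sl])**2)
    return [minimize(m,(0,g,1,0),method="Nelder-Mead",options=dict(maxiter=1500)).x[1].round(3) for g in(1,1.6)]
E
python3 - <<'E'
from h import *
print([nutb(a).round() for a in(4.25,4.,3.7,3.4)])
move_pose(W(-85,0,240),down(0)); movel(W(-80,0,160),v=.35); step(-72,160,v=.15)
for t in (.05,.15,.3,.45,.8,1.2,1.6):
    if step(*lev(t),v=.13): break
for x in (54,58):
    if step(x,190,v=.06,F=10): break
movel(W(20,0,190),v=.3); movel(W(20,0,240),v=.35)
p=nutb(4.25); move_pose(W(*p,240),down(0)); print(movel(W(*p,122),v=.3,until_force=15))
for a in (4.05,3.9,3.75,3.6,3.46,3.36):
    q=nutb(a)
    if step(q[0],122,y=q[1],v=.08): break
q=nutb(a+.25); step(q[0],122,y=q[1]); movel(W(*q,240),v=.35); park()
print(fshift("s2.png"),footrow(),get_time())
E
```

```text
[array([-71.,   6.]), array([-69.,   0.]), array([-64.,  -7.]), array([-58., -13.])]
(-72, 160) False [-71.5  -1.6] 162.3 [ 0.4 -0.4 -0.1]
(-64, 164) False [-64.9  -1.6] 166.7 [-2.9 -9.9  8.8]
(-56, 172) False [-56.3  -1. ] 173.7 [-0.4 -3.6  1.8]
(-49, 183) False [-48.6  -0.2] 183.3 [ 1.2 -0.9  0.1]
(-40, 190) False [-40.1  -0. ] 189.9 [-0.3 -0.2 -0.1]
(-15, 190) False [-14.5   0.4] 189.4 [ 0.3 -0.9 -0.8]
(18, 190) False [18.4  0.3] 189.7 [0.3 0.3 0.3]
(42, 190) False [42.3  0. ] 189.9 [ 0.6 -0.3  0.5]
(54, 190) True [52.6  0.1] 190.0 [-1.2 -4.3  5.2]
False
(-70, 122) False [-69.   -0.5] 124.0 [-0.   0.  -0.7]
(-68, 122) False [-67.4  -2.8] 122.6 [-0.5  0.2  0.1]
(-65, 122) False [-65.2  -5.2] 121.9 [-3.6 -0.7  2.4]
(-62, 122) False [-62.7  -8. ] 121.9 [-4.6 -4.   3.3]
(-59, 122) False [-59.8 -10.8] 121.8 [-4.1 -3.1  3.2]
(-57, 122) False [-57.6 -13.1] 121.5 [-5.7 -2.5  2.1]
(-62, 122) False [-62.2  -8.5] 122.1 [ 0.2  1.1 -1.2]
[np.float64(1.529), np.float64(1.53)] (np.float64(240.062), np.float64(0.114)) 48.4[ WARN:0@14.974] global loadsave.cpp:1063 imwrite_ Unsupported depth image for selected encoder is fallbacked to CV_8U.
```

The foot still has 1.53 px to travel, which is a gap of about 5.4 mm ("about 5"). Shutting now.

Run:
```python
from h import *
shut(); park(); print(footrow(),fshift("s3.png"),get_time())
im=read_camera("top").astype(float)
def lid(): # box outline from bright-lid threshold against model home pose in top view
    p=w2px("top",[W(x,y,40) for x,y in((-124,-42),(-124,42))]); return p
print(lid().round(1).tolist()); g=im.mean(2)
a,b=w2px("top",[W(-110,0,40),W(-140,0,40)]); print([int(g[int(round(v)),int(round(u))]) for u,v in np.linspace(a,b,13)])
a,b=[w2px("top",[W(-110,y,40),W(-140,y,40)]) for y in(-30,30)]
for q in(a,b): print([int(g[int(round(v)),int(round(u))]) for u,v in np.linspace(*q,13)])
```

```text
(115, 196) False [114.3  -1.5] 199.1 [0.9 0.2 1.2]
(98, 209) False [97.7 -0.1] 209.9 [-0.3  0.2  0.3]
(81, 219) False [80.3  0.1] 219.1 [ 0.3 -0.5 -1. ]
(62, 226) False [61.1 -0. ] 225.6 [-0.9  0.2 -0.4]
(42, 228) False [41.1 -0. ] 227.8 [-0.4  0.7 -0.2]
(22, 226) False [21.   0.1] 226.1 [0.4 0.7 0.4]
(2, 221) False [1.7 0.2] 220.3 [ 0.3 -0.8  0.4]
(-11, 214) False [-11.8   0.2] 213.5 [-0.3 -0.4  0.6]
(-24, 205) False [-24.2   0.3] 204.8 [-0.2 -0.2  0.3]
(-31, 198) False [-31.7   0.2] 198.1 [-0.4 -0.1 -0.3]
(-38, 191) False [-36.8  -0.7] 191.4 [3.  6.5 0.4]
(-41, 185) True [-36.1  -2.1] 188.8 [3.4 5.  0.6]
tab press
(-55, 190) True [-54.9  -0.9] 199.9 [-2.9  0.2  9.8]
(np.float64(241.632), np.float64(0.11)) [np.float64(-0.02), np.float64(-0.02)] 57.2667
[[286.8, 186.0], [275.6, 213.8]]
[122, 122, 123, 122, 123, 95, 76, 76, 109, 115, 105, 101, 75]
[227, 227, 226, 228, 230, 194, 134, 134, 99, 78, 65, 66, 65]
[125, 125, 126, 126, 126, 99, 68, 68, 62, 62, 61, 64, 67][ WARN:0@20.463] global loadsave.cpp:1063 imwrite_ Unsupported depth image for selected encoder is fallbacked to CV_8U.
```

```bash
python3 -c "
from station import *
print(job_done(),get_time())"
```

```text
the job is handed in; nothing more can be done
the job is handed in; nothing more can be done
```

The job is handed in at about 57 s: the box is square against the back stop and the lever is fully shut, with the foot pressing the lid. I shut the lever once too tight, so I reopened it and backed the nut off to an open gap of about 5.4 mm (measured from the images) before shutting it again.

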